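Open the napkin dispenser by its concealed catch

ROBOT

A 7-joint arm with a two-finger parallel gripper is mounted at the origin on a cart in front of the work surface, level with it; the furniture and walls round the work are solid. World frame = base frame: x ahead of the robot, y to its left, z up, the work surface at z = 0. Lengths are in m, angles in degrees, forces in N, time in s.
With the tool pointing down it reaches from about 0.425 to 1.025 m from the base axis. Payload 9.4 kg.
Tool frame: the origin (TCP) lies at the very end of the fingers, on their centre line; the grasp point (between the pads) lies 19 mm behind it; z points along the fingers, y is the direction in which the jaws open and shut (so a half turn about z gives the same grasp; the last joint's range is limited). The gripper opens to 93 mm and grips with 3 to 60 N. Pads are 15 mm wide; open, the fingers measure 128 mm over their backs; the gripper's body (75 mm by 188 mm) begins 65 mm behind the grasp point.
Start: joints at [-80.77, 34.337, -0.143, 91.639, 0.103, 54.024, -4.572], TCP at [0.171, 0.705, 0.219] pointing down, gripper open.
Joint ranges: [-147.43, 147.43], [-19.82, 112.94], [-74.19, 73.91], [6.32, 146.72], [-59.91, 239.91], [6.04, 106.73], [-150.56, 150.56]. Speed limits (degrees/s): [127.2, 127.2, 172.46, 172.46, 180, 180, 180].

INTERFACE

Orientations are given as a 3x3 rotation matrix whose columns are the frame's x, y, z axes.
In Python, from station import manip gives the robot as it stands.
- The arm moves only by the tool arm_command, never from a script. Its argument "moves" is a list of rows, each a list of 3 entries, a list of its own where there are three numbers: the opening, from 0 (shut) to 1 (fully open), then the shift along the tool's x, y, z in mm, then the turn about the tool's z in degrees. In form: [[claw, [tx, ty, tz], roll], ...]. A call has 1 to 10 rows; each row shifts and turns the pose as measured when the row begins, along the tool's axes as they then stand; what a row does not reach is not made up. A row lasts 1/10 s, in which the tool goes at most 50 mm and 8.59 degrees, less where a joint would pass 70% of its speed; a pose out of reach is approached as far as the arm can. A call with a gripper value outside its range is refused whole. The fingers move at their own pace and stop on an object; "grip_force" is the grip in N (left out, the last holds). Time passes only in rows, so rows that do not move let the fingers close. It gives the time, the measured TCP pose, the force and the opening at its end, in the units of the state.
- manip.read_state(): the state, without advancing time (a new reading comes with each control period).
- manip.camera(name): name is "scene" or "top" or "wrist"; returns the picture (480x640x3 uint8, blue, green, red); there is no depth.
- manip.camera_model(name): a dict with "intrinsics" (3x3 intrinsics, pixels), "R" (3x3) and "t" (3): a world point X has camera coordinates R X + t; the wrist camera has in their place "mount" (4x4, takes a point from camera to tool coordinates, whose origin is the TCP and whose axes are the flange's). Camera axes: x right, y down, z forward; pixel columns grow to the right and rows downward; lengths in m; the calibration is good to about 2 mm. The wrist camera is an equidistant fisheye: a pixel r from the principal point sees the ray r / f radians off the axis. A picture is of the moment at which its call begins: read the wrist's pose just before it. camera_model takes no time and is no camera call.
- manip.close_job(): hands the job in, once; it reports no verdict.
Trained networks look in the newest picture that a camera, given by its name, has taken for a name from the list of things; names that differ only in an ending like _2 or _b are one class to them, and where a whole thing is asked for, a point or a joint stands for the part that bears it (a point fixed in the world has none). Each returns a list of dicts, best first, with "score" (0 to 1); they miss things now and then, are a little off and sometimes report something else, mostly with a low value. They report only what shows in the picture. A call takes as long as a camera call.
- manip.spot_in(camera, target): "rect" ([centre column, centre row, width, height] in pixels, round what is visible of it).
- manip.outline_of(camera, target): "pixels" (480x640 bool, what is visible of it) and "rect" ([centre column, centre row, width, height] in pixels, round what is visible of it).
The state is a dict: "time": time; "joint_pos": joint angles; "dq": joint speeds; "joint_efforts": joint torques, N m; "ee_pos": TCP position; "tool_rot": TCP orientation; "contact_force": force on the tool from outside, world axes, zero at the start; "wrist_torque": the same for the moment, N m; "opening": finger opening in m.
Only numpy, scipy, OpenCV 4.12 (cv2) and the standard library are available. Lean on these libraries where they do the work, as an engineer would, in place of code of your own. Each camera call takes 0.05 s, during which the arm holds its last target. There are 200 camera calls.

TASK

The steel napkin dispenser is empty and has to be opened for refilling. With shut fingers feel lightly along the shallow channel in its top for the concealed release button, press it down so that the cover springs up, then push the cover all the way back with the fingers until it rests open by itself, and move the robot clear. Grip nothing, do not strike the dispenser, and leave the things around it where they are.

Things in the scene. Friction and masses are not known exactly. Their poses are not given: they have to be found in the camera images.
- dispenser: Low napkin dispenser, a plain steel box with black ends, fixed to the worktop: 212 mm deep (x axis, to its back), 305 wide (y axis, to the left as one faces its front), 100 high; origin at the centre of its underside. The back 125 mm of its flat top is the hinged cover with two napkin mouths; the front 75 mm is a fixed, rigid deck, 100 mm up, with a shallow finger channel in it.
- channel_mid (a point): Middle of the channel's flat floor, 2 mm below the deck (x -68, y 0, z 98 mm of the dispenser; same axes). The channel is 54 mm from front to back, 132 mm long. Its floor is rigid but for the release button, which lies in the middle of its width, at a different place each time: centre up to 40 mm from this point along +y or -y. The button is not listed; it must be felt or seen.
- catch_button (a joint): Travel of the release button in m, 0 at rest, 0.006 fully in. The button is a bare 44 mm square of the same steel as the channel floor, close fitting, its face 2 mm below that floor. Sprung upwards: gives at about 2 N, frees the cover when 3 to 4 mm down, stops at 6 mm with about 4 N, and springs back.
- cover (a joint): Opening angle of the cover in rad: 0 shut and latched, level with the deck. Once freed, a leaf spring lifts it by itself to about 0.7; beyond that it swings freely and needs 1 to 2 N at its front edge. Let go short of upright (1.57) it sinks back to about 0.7; past upright it falls back onto its stop at 1.85 and stays.
- cover_edge (a point): Middle of the cover's front edge, on its upper face; moves with the cover, 128 mm from the hinge line, 80 mm above the deck once the cover has sprung up. Edge 290 mm long, sheet 3 mm thick, with a 14 mm lip turned down along the edge.
- cover_hinge (a point): The middle of the cover's hinge line, fixed, along the back of the dispenser (x = +100 mm, z = 100 mm of it); the line runs along the dispenser's y axis. The cover's front edge swings up and to the back about it.
- salt_shaker: white salt shaker, 43 mm wide, 73 mm high, standing 25 to 55 mm beyond the left end of the dispenser; only a bystander. Origin at the centre of its underside.
- timer: white wind-up timer with a red knob, 62 mm wide, 44 mm high, right of the dispenser; only a bystander. Origin at the centre of its underside.
- sink_plug: black sink plug, 52 mm wide, 25 mm high, right of the dispenser at the back; only a bystander. Origin at the centre of its underside.
- teaspoon_0: steel teaspoon lying flat, 137 mm long, 13 mm high, right of the dispenser near the front; only a bystander. Origin at the centre of its underside.

How it is judged:
By the outcome, as a careful person would: the job done as asked, in the order asked, and still so for the second after the job is handed in, with the robot touching nothing.
It also fails if it takes over 48 s, if anything falls off the work surface, if the arm or the gripper's body presses on something with over 40 N, if the wrist force passes 120 N, or if a joint passes its speed limit or range.

## Working session

There is one attempt and no reset: what is moved stays moved. The work goes in short steps, Python scripts to look and compute and a tool call to move; the robot and the scene stay as the last step left them, time stands still between calls to the robot, and variables do not carry over. Pictures are saved under pics/ and viewed, on a budget of 10 in all, crops included, one or two more only if the job needs it, and the job is handed in when it is done.

Besides the shell and the picture viewer there is one more tool, called after ">>>" as a command line: name --argument value ..., lists and objects as JSON in quotes. arm_command: Moves the arm, as the interface text tells. Its arguments: {"type":"object","properties":{"moves":{"type":"array","items":{"type":"array"}},"grip_force":{"type":"number"}},"required":["moves"]}

```bash
mkdir -p pics
python3 - <<'E'
from station import manip
import cv2,numpy as np
s=manip.read_state();print({k:np.round(v,3).tolist() for k,v in s.items()})
for c in("scene","top"):
    im=manip.camera(c);cv2.imwrite(f"pics/{c}0.png",im)
    m=manip.camera_model(c);print(c,np.round(m["intrinsics"],1).tolist(),np.round(m["R"],3).tolist(),np.round(m["t"],3).tolist())
    for t in("dispenser","channel_mid","catch_button","cover"):
        print(t,[(np.round(d["rect"],0).tolist(),round(d["score"],2)) for d in manip.spot_in(c,t)[:2]])
E
```

```text
{'time': 0.0, 'joint_pos': [-80.77, 34.387, -0.146, 91.68, 0.103, 54.023, -4.573], 'dq': [0.057, 0.107, 0.062, 0.185, 0.062, 0.028, 0.025], 'joint_efforts': [-0.0, -76.507, 1.497, -25.235, -0.052, 0.017, 0.0], 'ee_pos': [0.171, 0.704, 0.218], 'tool_rot': [[-0.972, 0.236, -0.0], [0.236, 0.972, -0.002], [-0.0, -0.002, -1.0]], 'contact_force': [0.328, 0.43, 0.696], 'wrist_torque': [0.012, 0.025, -0.042], 'opening': 0.093}
scene [[484.7, 0.0, 309.4], [0.0, 484.7, 241.5], [0.0, 0.0, 1.0]] [[0.548, -0.836, -0.014], [-0.522, -0.329, -0.787], [0.654, 0.438, -0.617]] [-0.155, 0.384, 0.811]
dispenser [([289.0, 252.0, 137.0, 94.0], 0.64)]
channel_mid [([288.0, 255.0, 138.0, 92.0], 0.78)]
catch_button [([296.0, 255.0, 19.0, 8.0], 0.62)]
cover [([287.0, 231.0, 122.0, 39.0], 0.93)]
top [[488.1, 0.0, 319.0], [0.0, 488.1, 233.8], [0.0, 0.0, 1.0]] [[-0.012, -0.999, 0.031], [-0.985, 0.006, -0.174], [0.173, -0.033, -0.984]] [0.118, 0.514, 0.956]
dispenser [([275.0, 248.0, 183.0, 181.0], 0.62)]
channel_mid []
catch_button [([306.0, 267.0, 30.0, 30.0], 0.82)]
cover [([264.0, 234.0, 157.0, 139.0], 0.91)]
```

View pics/scene0.png

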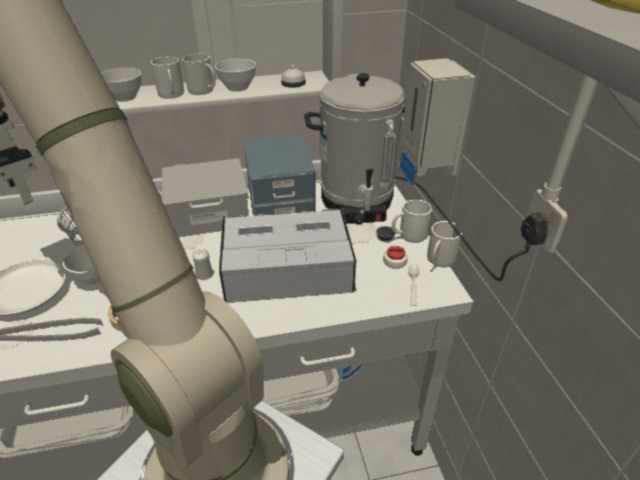

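View pics/top0.png

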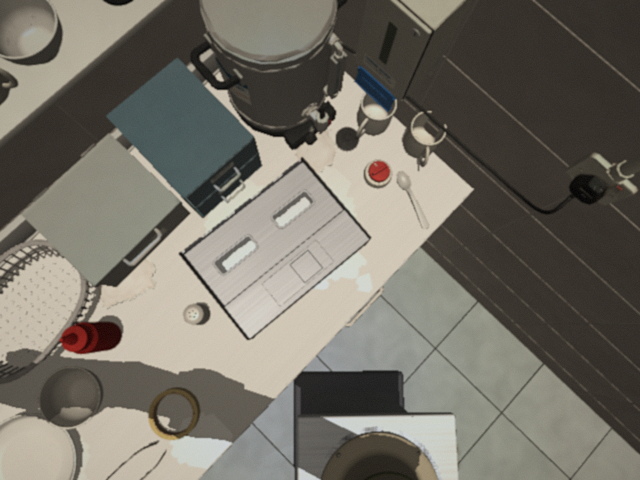

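Run:
```python
import cv2
im=cv2.imread("pics/top0.png")[150:350,170:380]
cv2.imwrite("pics/crop.png",cv2.resize(im,None,fx=3.8,fy=3,interpolation=cv2.INTER_CUBIC) if 0 else cv2.resize(im,None,fx=3,fy=3,interpolation=cv2.INTER_CUBIC))
```

```text
(no output)
```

View pics/crop.png

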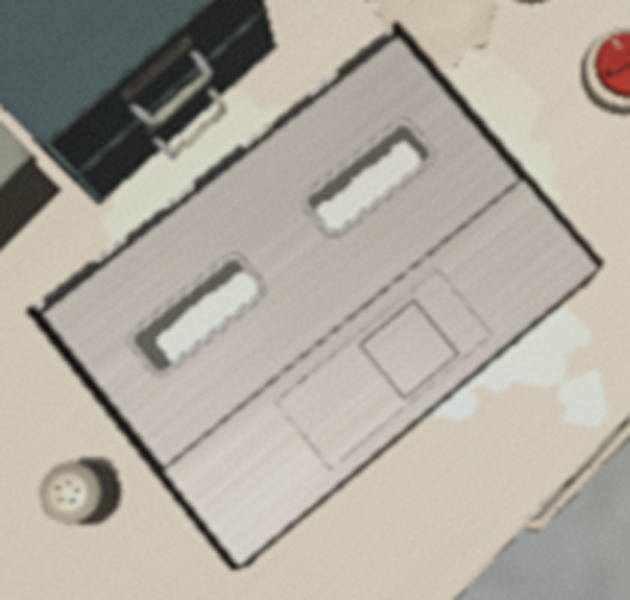

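```bash
cat > h.py <<'E'
from station import manip
import numpy as np,cv2
def ray(c,u,v,z):
    m=manip.camera_model(c);K,R,t=[np.array(m[k]) for k in("intrinsics","R","t")]
    d=R.T@np.linalg.solve(K,[u,v,1]);o=-R.T@t
    return (o+d*(z-o[2])/d[2])
E
python3 - <<'E'
from h import *
crop=lambda p:((p[0]+.5)/3-.5+170,(p[1]+.5)/3-.5+150)
pts=dict(FL=(237,567),FR=(601,264),BR=(398,25),BL=(35,310))
loc=dict(FL=(-106,152.5),FR=(-106,-152.5),BR=(106,-152.5),BL=(106,152.5))
W=np.array([ray("top",*crop(pts[k]),.1)[:2] for k in pts]);L=np.array([loc[k] for k in pts])/1e3
c=W.mean(0);H=(L).T@(W-c);a=np.arctan2(H[0,1]-H[1,0],H[0,0]+H[1,1])
R=np.array([[np.cos(a),-np.sin(a)],[np.sin(a),np.cos(a)]])
print("centre",c,"yaw",np.degrees(a),"resid mm",((W-c)@R-L)*1e3)
for n,p,z in(("button",(409,349),.096),("det",((306-170)*3,(267-150)*3),.096),("chanmid",(383,368),.098),("seam",(342,323),.1)):
    w=ray("top",*crop(p),z)[:2];print(n,w,(w-c)@R*1e3)
s=ray("scene",296,255,.096)[:2];print("scene btn",s,(s-c)@R*1e3)
m=manip.outline_of("top","dispenser")
for t in("salt_shaker","timer","sink_plug","teaspoon_0"):
    d=manip.spot_in("top",t)
    if d: print(t,np.round(d[0]["rect"]),round(d[0]["score"],2),np.round(ray("top",*d[0]["rect"][:2],.02),3))
s=manip.read_state();T=np.array(s["tool_rot"]);print("tool y yaw",np.degrees(np.arctan2(T[1,1],T[0,1])))
E
```

```text
centre [0.48283468 0.19664475] yaw 39.054267899443836 resid mm [[ 2.51463327 -3.17847488]
 [ 2.89659299  3.91073418]
 [-2.38761275  3.29214426]
 [-3.0236135  -4.02440356]]
button [0.44290392 0.14033407] [-66.4871124  -18.56941054]
det [0.44162916 0.14098084] [-67.06952006 -17.26398864]
chanmid [0.43072148 0.15693027] [-65.49083271   1.99398121]
seam [0.45943182 0.18284557] [-26.86774574   4.0293678 ]
scene btn [0.44388239 0.1400365 ] [-65.91476868 -19.41698054]
timer [378. 172.  33.  26.] 0.59 [ 0.653 -0.016  0.02 ]
sink_plug [348. 139.  23.  20.] 0.67 [0.727 0.047 0.02 ]
teaspoon_0 [413. 201.  32.  58.] 0.58 [ 0.588 -0.089  0.02 ]
tool y yaw 76.37708966710589
```

```bash
python3 -c "
from h import *
print(np.round(manip.camera_model('wrist')['mount'],3))"
```

```text
[[ 0.    -0.956 -0.292  0.082]
 [ 1.     0.001 -0.    -0.   ]
 [ 0.001 -0.292  0.956 -0.165]
 [ 0.     0.     0.     1.   ]]
```

>>> arm_command --moves '[[0,[-15,-18,0],0],[0,[-29,-35,0],0],[0,[-29,-35,0],0],[0,[-29,-35,0],0],[0,[-29,-35,0],0],[0,[-29,-35,0],0],[0,[-29,-35,0],0],[0,[-29,-35,0],0],[0,[-29,-35,0],0],[0,[-15,-18,0],0]]' --grip_force 5

```text
time: 1.75
ee_pos: [0.3544, 0.327, 0.2172]
tool_rot: [[-0.974, 0.229, 0.0], [0.229, 0.974, 0.005], [0.001, 0.005, -1.0]]
contact_force: [0.7, 0.0, -0.8]
opening: 0.0178
```

>>> arm_command --moves '[[0,[0,0,0],-7.5],[0,[0,0,0],-7.5],[0,[0,0,0],-7.5],[0,[0,0,0],-7.5],[0,[0,0,0],-7.5],[0,[0,0,0],-7.5],[0,[0,0,0],-7.5],[0,[0,0,0],-3],[0,[0,0,0],0]]'

```text
time: 2.65
ee_pos: [0.3581, 0.3219, 0.2197]
tool_rot: [[-0.719, -0.695, 0.005], [-0.695, 0.719, 0.007], [-0.009, 0.002, -1.0]]
contact_force: [0.5, 0.4, -0.5]
opening: 0.0008
```

```bash
cat >> h.py <<'E'
C=np.array([.4828,.1966]);YAW=np.radians(39.05)
RD=np.array([[np.cos(YAW),-np.sin(YAW)],[np.sin(YAW),np.cos(YAW)]])
def where(goal=None,zg=None):
    s=manip.read_state();T=np.array(s["tool_rot"]);p=np.array(s["ee_pos"])
    print("t",s["time"],"disp mm",np.round((p[:2]-C)@RD*1e3,1),"z",round(p[2]*1e3,1),"F",np.round(s["contact_force"],1),"open",s["opening"],"roll err",round(np.degrees(np.arctan2(T[1,1],T[0,1])-YAW)-90,2),"joints",np.round(s["joint_pos"]))
    if goal is not None:
        g=np.array([*(C+RD@np.array(goal)/1e3),zg/1e3]);print("tool shift",np.round(T.T@(g-p)*1e3,1))
E
python3 -c "
from h import *
where((-68,30),125)"
```

```text
t 2.65 disp mm [-17.9 175.9] z 219.7 F [ 0.5  0.4 -0.5] open 0.0007620064007759195 roll err 4.95 joints [-37.  18. -14. 122.   7.  40.  78.]
tool shift [  63.3 -141.2   93.9]
```

>>> arm_command --moves '[[0,[0,0,0],5],[0,[10,-25,5],0],[0,[15,-35,20],0],[0,[15,-35,20],0],[0,[10,-25,20],0],[0,[5,-15,10],0],[0,[0,0,0],0]]'

```text
time: 3.35
ee_pos: [0.4024, 0.1809, 0.143]
tool_rot: [[-0.787, -0.617, 0.01], [-0.617, 0.787, 0.012], [-0.015, 0.003, -1.0]]
contact_force: [0.2, 0.2, 0.1]
opening: 0.0005
```

```bash
python3 -c "
from h import *
where((-68,30),115)
manip.camera('wrist') is None
for c in ('wrist','scene'):
  cv2.imwrite(f'pics/{c}1.png',manip.camera(c))
print([ (d['rect'],d['score']) for d in manip.spot_in('wrist','catch_button')])"
```

```text
t 3.35 disp mm [-72.3  38.5] z 143.0 F [0.2 0.2 0.1] open 0.0005013677877837333 roll err -0.93 joints [-24.  22. -10. 132.   9.  25.  87.]
tool shift [-4.  -8.5 28. ]
[([227.1, 273.6, 73.5, 63.3], 0.68)]
```

View pics/wrist1.png

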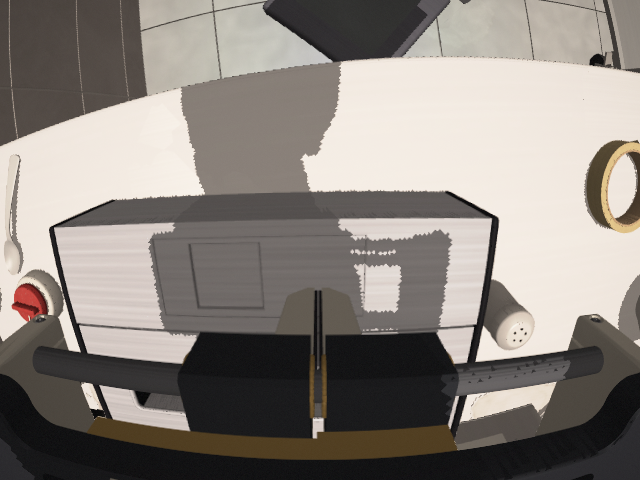

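```bash
python3 -c "
from h import *
m=manip.camera_model('wrist');K=np.array(m['intrinsics']);M=np.array(m['mount'])
s=manip.read_state();T=np.array(s['tool_rot']);p=np.array(s['ee_pos'])
for u,v in((227.5,275),(191,243),(259.5,243),(264,307.5),(197,307.5),(151,236),(318,290)):
  x=np.array([(u-K[0,2])/K[0,0],(v-K[1,2])/K[1,1]]);r=np.hypot(*x)
  d=T@M[:3,:3]@np.array([*(np.sin(r)*x/r),np.cos(r)]);o=p+T@M[:3,3]
  w=o+d*(.097-o[2])/d[2];print((u,v),np.round((w[:2]-C)@RD*1e3,1))
where((-68,30),115)"
```

```text
(227.5, 275) [-66.6 -15.3]
(191, 243) [-87.9 -37.1]
(259.5, 243) [-87.4   6.5]
(264, 307.5) [-43.8   6.5]
(197, 307.5) [-43.  -39.1]
(151, 236) [-93.  -64.4]
(318, 290) [-56.1  41.4]
t 3.55 disp mm [-69.9  41.2] z 144.6 F [-0.8  1.2  0.6] open 0.0007573347525113212 roll err -0.6 joints [-24.  22. -10. 132.   9.  25.  87.]
tool shift [ -1.5 -11.3  29.6]
```

>>> arm_command --moves '[[0,[-4,-8,15],-1],[0,[0,0,13],0],[0,[0,0,8],0],[0,[0,0,0],0]]'

```text
time: 3.95
ee_pos: [0.4124, 0.1869, 0.1105]
tool_rot: [[-0.768, -0.64, 0.019], [-0.64, 0.768, 0.02], [-0.027, 0.003, -1.0]]
contact_force: [-0.6, 1.2, -0.4]
opening: 0.0003
```

```bash
python3 -c "
from h import *
where((-68,30),99)"
```

```text
t 3.95 disp mm [-60.8  36.8] z 110.5 F [-0.6  1.2 -0.4] open 0.00031662686908402206 roll err 0.73 joints [-25.  26.  -9. 133.  11.  20.  87.]
tool shift [ 7.6 -6.8 11.2]
```

>>> arm_command --moves '[[0,[5,-7,3],0],[0,[0,0,2],0],[0,[0,0,2],0],[0,[0,0,1],0]]'

```text
time: 4.35
ee_pos: [0.4134, 0.1789, 0.1032]
tool_rot: [[-0.767, -0.641, 0.02], [-0.641, 0.768, 0.021], [-0.029, 0.003, -1.0]]
contact_force: [-0.1, -0.1, -0.4]
opening: 0.0003
```

```bash
python3 -c "
from h import *
where((-66,30),99)"
```

```text
t 4.35 disp mm [-65.1  29.9] z 103.2 F [-0.1 -0.1 -0.4] open 0.0002660640975464637 roll err 0.81 joints [-24.  27.  -9. 134.  11.  18.  88.]
tool shift [1.1 0.1 4.2]
```

>>> arm_command --moves '[[0,[0,0,1.5],0],[0,[0,0,1.5],0],[0,[0,0,1],0]]'

```text
time: 4.65
ee_pos: [0.4137, 0.1791, 0.0992]
tool_rot: [[-0.768, -0.641, 0.021], [-0.64, 0.768, 0.021], [-0.03, 0.003, -1.0]]
contact_force: [-1.1, -0.5, 0.1]
opening: 0.0007
```

>>> arm_command --moves '[[0,[0,0,1],0],[0,[0,0,0],0]]'

```text
time: 4.85
ee_pos: [0.4138, 0.1791, 0.0985]
tool_rot: [[-0.768, -0.641, 0.021], [-0.64, 0.768, 0.021], [-0.03, 0.002, -1.0]]
contact_force: [-1.1, -0.5, 5.3]
opening: 0.0004
```

>>> arm_command --moves '[[0,[0,0,-0.5],0],[0,[0,-8,0],0],[0,[0,-8,0],0]]'

```text
time: 5.15
ee_pos: [0.4242, 0.1669, 0.099]
tool_rot: [[-0.766, -0.642, 0.021], [-0.642, 0.766, 0.021], [-0.03, 0.002, -1.0]]
contact_force: [-0.7, 0.2, -0.3]
opening: 0.0005
```

>>> arm_command --moves '[[0,[0,-8,0],0],[0,[0,-8,0],0],[0,[0,-8,0],0],[0,[0,-6,0],0],[0,[0,0,0],0]]'

```text
time: 5.65
ee_pos: [0.4466, 0.1396, 0.0986]
tool_rot: [[-0.769, -0.639, 0.022], [-0.639, 0.769, 0.02], [-0.03, 0.002, -1.0]]
contact_force: [-0.2, 0.2, 0.2]
opening: 0.0005
```

```bash
python3 -c "
from h import *
where((-66,-17),98)"
```

```text
t 5.65 disp mm [-64.1 -21.5] z 98.6 F [-0.2  0.2  0.2] open 0.0004813579257685351 roll err 0.69 joints [-17.  28. -10. 132.  12.  19.  93.]
tool shift [1.9 4.5 0.6]
```

>>> arm_command --moves '[[0,[1.5,4,0],0],[0,[0,0,1],0],[0,[0,0,1],0],[0,[0,0,0],0]]'

```text
time: 6.05
ee_pos: [0.4422, 0.1421, 0.0965]
tool_rot: [[-0.768, -0.64, 0.021], [-0.639, 0.769, 0.021], [-0.03, 0.002, -1.0]]
contact_force: [0.7, -1.8, 1.8]
opening: 0.0002
```

```bash
python3 -c "
from h import *
where((-66,-17),94)"
```

```text
t 6.05 disp mm [-65.8 -16.7] z 96.5 F [ 0.7 -1.8  1.8] open 0.00023974906418838175 roll err 0.72 joints [-18.  28.  -9. 132.  12.  19.  92.]
tool shift [ 0.3 -0.3  2.5]
```

Felt: the tip is 2 mm below the floor height with only ~2 N, so this is the button. Press it.

>>> arm_command --moves '[[0,[0,0,1.5],0],[0,[0,0,1.5],0],[0,[0,0,1.5],0],[0,[0,0,0],0]]'

```text
time: 6.45
ee_pos: [0.4422, 0.1422, 0.0919]
tool_rot: [[-0.768, -0.64, 0.022], [-0.64, 0.768, 0.02], [-0.029, 0.002, -1.0]]
contact_force: [0.5, -1.4, 3.7]
opening: 0.0005
```

```bash
python3 -c "
from h import *
where((-66,-17),94)
cv2.imwrite('pics/scene2.png',manip.camera('scene'))"
```

```text
t 6.45 disp mm [-65.8 -16.7] z 91.9 F [ 0.5 -1.4  3.7] open 0.0004635216725125015 roll err 0.75 joints [-18.  29.  -9. 132.  13.  18.  92.]
tool shift [ 0.2 -0.3 -2.1]
```

View pics/scene2.png

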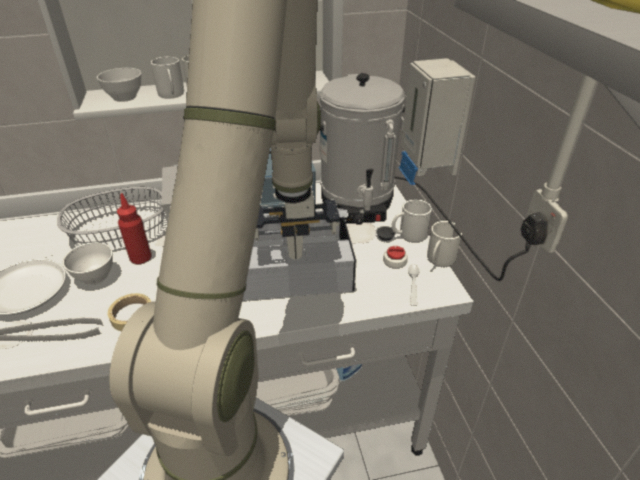

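>>> arm_command --moves '[[0,[0,0,-2],0],[0,[0,0,-8],0],[0,[0,0,-15],0],[0,[0,0,-10],0],[0,[0,0,0],0]]'

```text
time: 7.0
ee_pos: [0.441, 0.1423, 0.129]
tool_rot: [[-0.767, -0.641, 0.021], [-0.641, 0.768, 0.021], [-0.029, 0.003, -1.0]]
contact_force: [0.7, 0.7, -0.4]
opening: 0.0009
```

```bash
python3 -c "
from h import *
where((-66,0),140)
cv2.imwrite('pics/j3.png',np.hstack([cv2.resize(manip.camera(c),(400,300)) for c in ('wrist','top')]))"
```

```text
t 7.0 disp mm [-66.7 -15.8] z 129.0 F [ 0.7  0.7 -0.4] open 0.0008651797204031651 roll err 0.81 joints [-16.  25. -12. 131.  11.  24.  94.]
tool shift [ -1.2  15.8 -10.9]
```

View pics/j3.png

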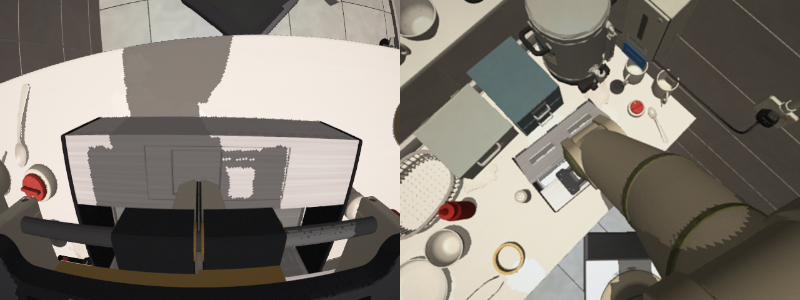

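>>> arm_command --moves '[[0,[-8,5,-9],0],[0,[-12,5,-8],0],[0,[-12,4,0],0],[0,[-4,0,0],0],[0,[0,0,0],0]]'

```text
time: 7.6
ee_pos: [0.4586, 0.1762, 0.1441]
tool_rot: [[-0.768, -0.641, 0.016], [-0.64, 0.768, 0.019], [-0.024, 0.004, -1.0]]
contact_force: [-0.5, -1.1, 0.2]
opening: 0.0006
```

```bash
python3 -c "
from h import *
where((-15,0),148)"
```

```text
t 7.6 disp mm [-31.7  -0.6] z 144.1 F [-0.5 -1.1  0.2] open 0.0006156029715564348 roll err 0.79 joints [-18.  25. -12. 126.  10.  28.  92.]
tool shift [-16.8   0.4  -3.5]
```

>>> arm_command --moves '[[0,[-6,0,0],0],[0,[-6,0,-2],0],[0,[-6,0,-4],0],[0,[-8,0,-9],0],[0,[-8,0,-9],0],[0,[-8,0,-8],0]]'

```text
time: 8.2
ee_pos: [0.4889, 0.2006, 0.1757]
tool_rot: [[-0.769, -0.639, 0.007], [-0.639, 0.769, 0.013], [-0.014, 0.005, -1.0]]
contact_force: [-1.0, -0.8, -1.3]
opening: 0.0003
```

```bash
python3 -c "
from h import *
where((44,0),196)"
```

```text
t 8.2 disp mm [ 7.3 -0.7] z 175.7 F [-1.  -0.8 -1.3] open 0.0002503803547087021 roll err 0.7 joints [-19.  24. -13. 120.   8.  36.  93.]
tool shift [-37.    0.4 -19.7]
```

>>> arm_command --moves '[[0,[-9,0,-7],0],[0,[-9,0,-6],0],[0,[-9,0,-5],0],[0,[-9,0,-3],0],[0,[-9,0,-2],0],[0,[-9,0,-1],0]]'

```text
time: 8.8
ee_pos: [0.5339, 0.2372, 0.2033]
tool_rot: [[-0.769, -0.639, 0.008], [-0.639, 0.769, 0.013], [-0.015, 0.005, -1.0]]
contact_force: [0.2, 0.2, -0.1]
opening: 0.0004
```

```bash
python3 -c "
from h import *
where((105,0),204)
cv2.imwrite('pics/j4.png',np.hstack([cv2.resize(manip.camera(c),(400,300)) for c in ('wrist','scene')]))"
```

```text
t 8.8 disp mm [65.2 -0.7] z 203.3 F [ 0.2  0.2 -0.1] open 0.00035868012838268393 roll err 0.65 joints [-20.  26. -13. 111.   8.  43.  92.]
tool shift [-39.8   0.2  -0.1]
```

View pics/j4.png

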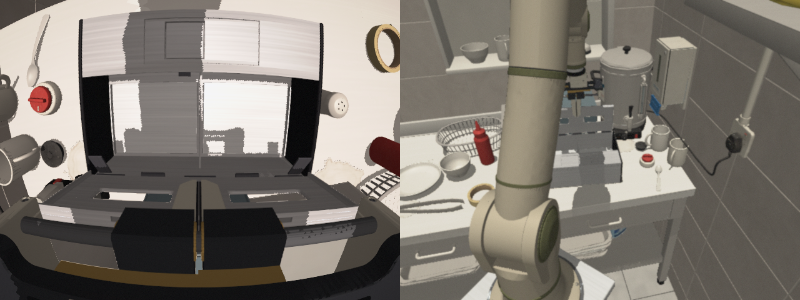

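>>> arm_command --moves '[[0,[-8,0,0],0],[0,[-8,0,0],0],[0,[-8,0,0],0],[0,[-7,0,0],0],[0,[-7,0,0],0],[0,[-6,0,0],0],[0,[0,0,0],0]]'

```text
time: 9.6
ee_pos: [0.5704, 0.2679, 0.2026]
tool_rot: [[-0.769, -0.639, 0.007], [-0.639, 0.769, 0.013], [-0.013, 0.006, -1.0]]
contact_force: [-0.3, -0.0, -0.0]
opening: -0.0
```

```bash
python3 -c "
from h import *
where((105,0),204)"
```

```text
t 9.6 disp mm [112.9   0.2] z 202.6 F [-0.3 -0.  -0. ] open -2.2841857132838237e-05 roll err 0.68 joints [-22.  29. -12. 105.   8.  46.  92.]
tool shift [ 7.9 -0.1 -1.5]
```

>>> arm_command --moves '[[0,[8,0,0],0],[0,[20,0,0],0],[0,[30,0,0],0],[0,[30,0,-10],0],[0,[30,0,-20],0],[0,[15,0,-25],0],[0,[0,30,-20],0],[0,[0,40,0],0],[0,[0,40,0],0],[0,[0,40,0],0]]'

```text
time: 10.6
ee_pos: [0.3635, 0.2883, 0.2786]
tool_rot: [[-0.778, -0.629, 0.009], [-0.629, 0.778, 0.011], [-0.014, 0.003, -1.0]]
contact_force: [0.3, 0.7, -0.9]
opening: 0.0002
```

>>> arm_command --moves '[[0,[0,40,0],0],[0,[0,40,0],0],[0,[0,30,0],0],[0,[0,0,0],0]]'

```text
time: 11.0
ee_pos: [0.2864, 0.3778, 0.2803]
tool_rot: [[-0.774, -0.633, 0.011], [-0.633, 0.774, 0.015], [-0.018, 0.004, -1.0]]
contact_force: [0.7, -0.7, -0.7]
opening: 0.0003
```

```bash
python3 -c "
from h import *
where()
cv2.imwrite('pics/j5.png',np.hstack([cv2.resize(manip.camera(c),(400,300)) for c in ('top','scene')]))
for t in('timer','sink_plug','teaspoon_0','salt_shaker'):
    d=manip.spot_in('top',t)
    if d: print(t,np.round(d[0]['rect']),round(d[0]['score'],2))"
```

```text
t 11.0 disp mm [-38.4 264.5] z 280.3 F [ 0.7 -0.7 -0.7] open 0.00031984618659943256 roll err 0.2 joints [-42.  13. -22. 119.   7.  48.  62.]
timer [378. 174.  32.  29.] 0.7
sink_plug [349. 140.  26.  19.] 0.98
teaspoon_0 [410. 200.  30.  56.] 0.74
salt_shaker [195. 315.  28.  21.] 0.55
```

View pics/j5.png

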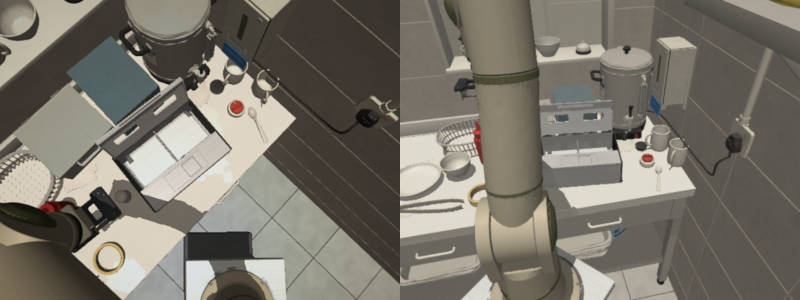

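```bash
python3 -c "
from h import *
where();print(manip.close_job())"
```

```text
t 11.3 disp mm [-37.6 259.2] z 279.9 F [0.6 0.8 0.3] open 0.000286966308495595 roll err -0.23 joints [-42.  13. -22. 119.   7.  48.  62.]
the job is handed in; nothing more can be done
None
```

The dispenser is open: the cover sprang up when I pressed the button, and I pushed it back past upright, where it stays by itself. The job was handed in at 11.3 s of the 48 s allowed.

- **Feeling for the button:** I first located it with the cameras, then touched the channel floor with shut fingers (about 5 N). From there I moved along to the button, skimming within about half a millimetre of the floor. The button lies about 17 mm to the right of the channel's middle. There the tip went 2 mm below floor height with about 2 N against it.
- **Pressing and opening:** The button went down about 5 mm at about 4 N. The push on the cover read about 2 N where I checked it.
- **Last checks:** The final pictures show the cover leaning back open with nothing holding it. The arm is clear and touching nothing, at 28 cm height to the left of the dispenser. The timer, sink plug and teaspoon show in the top picture within about 3 pixels of where they started. The salt shaker was missed by the detector at the start, but its final spot matches the first picture.
- **What disagreed:** The camera estimates of the button's position differed by about 4 mm. The tool stood 1 to 2 degrees off vertical while pressing. Neither affected the result.

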